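Hold a circuit board down on its sprung test jig for clamping

ROBOT

A 6-joint arm with a two-finger parallel gripper is mounted at the origin on a cart in front of the work surface, level with it; the furniture and walls round the work are solid. World frame = base frame: x ahead of the robot, y to its left, z up, the work surface at z = 0. Lengths are in m, angles in rad, forces in N, time in s.
With the tool pointing down it reaches from about 0.375 to 0.9 m from the base axis. Payload 3.1 kg.
Tool frame: the origin (TCP) lies at the centre of the arm's flange, where the gripper is bolted on; the fingertips stand robot.tip_extent ahead of it and the grasp point (between the pads) lies 164 mm ahead of it (robot.tip_extent is the distance from the TCP to the fingertips, in m); z points along the fingers, y is the line along which they close (so a half turn about z gives the same grasp; the last joint's range is limited). The gripper opens to 87 mm and grips with 3 to 60 N. Pads are 19 mm wide; open, the fingers measure 117 mm over their backs; the gripper's body (75 mm by 190 mm) begins 51 mm behind the grasp point.
Start: joints at [-1.304, 0.527, 1.433, -0, 1.181, -0.178], TCP at [0.27, -0.564, 0.405] pointing down, gripper open.
Joint ranges: [-3.08, 3.08], [-0.75, 2.2], [0.22, 2.44], [-1.43, 4.57], [0, 2.65], [-2.85, 2.85]. Speed limits (rad/s): [2.79, 2.79, 3.14, 3.14, 3.14, 3.14].

INTERFACE

Orientations are given as a unit quaternion [x, y, z, w].
In Python, from rig import get_obs, camera, hand_in, cut_out, robot gives the robot as it stands.
- The arm moves only by the tool step_arm, never from a script. Its argument "rows" is a list of rows, each a list of 6 numbers: the shift along the world's x, y, z in m, then the turn, a rotation vector about the world's x, y, z in degrees. A call has 1 to 12 rows; each row shifts and turns the commanded pose from where the row before left it; what a row does not reach is not made up. A row lasts 1/8 s, in which the tool goes at most 62.5 mm and 10.7 degrees, less where a joint would pass 70% of its speed; a pose out of reach is approached as far as the arm can. A call is refused whole if a number of a shift passes 0.0625 or a number of a turn 10.7, either way. A call with a gripper value outside its range is refused whole. "jaw" is the finger opening in m, from 0 to 0.087, set as the call begins (left out, the last holds). The fingers move at their own pace and stop on an object; "squeeze" is the grip in N (left out, the last holds). Time passes only in rows, so rows that do not move let the fingers close. It gives the time, the measured TCP pose, the force, the opening and the grip force at its end, in the units of the state.
- get_obs(): the state, without advancing time (a new reading comes with each control period).
- camera(name): name is "side" or "top" or "wrist"; returns a dict with "pixels" (384x512x3 uint8, blue, green, red), "depth" (384x512 float32, m along the optical axis (not along the pixel's ray), 0 where there is no reading), "fov_y" (degrees; the focal length in pixels is half the picture's height over the tangent of half this angle, whatever the lens; pixels are square), "cx", "cy" (the principal point, pixels), "k1" (the pictures are not rectified: a ray, as slopes to the right and down, at radius r is drawn at 1 + k1 r^2 times it, then the intrinsics apply), "extrinsics" (4x4, takes a point from camera to world coordinates); the wrist camera has in their place "mount" (4x4, takes a point from camera to tool coordinates, whose origin is the TCP and whose axes are the flange's). Camera axes: x right, y up, looking along -z (the intrinsics and any distortion apply to the point x, -y, -z); pixel columns grow to the right and rows downward; lengths in m; the calibration is good to about 2 mm. A picture is of the moment at which its call begins: read the wrist's pose just before it.
- hand_in(): hands the job in; it is judged then, once.
Trained networks look in the newest picture that a camera, given by its name, has taken for a name from the list of things; names that differ only in an ending like _2 or _b are one class to them, and where a whole thing is asked for, a point or a joint stands for the part that bears it (a point fixed in the world has none). Each returns a list of dicts, best first, with "confidence" (0 to 1); they miss things now and then, are a little off and sometimes report something else, mostly with a low value. They report only what shows in the picture. A call takes as long as a camera call. They do not tell look-alikes from the thing itself.
- cut_out(label, camera): "region" (384x512 bool, what is visible of it) and "extent" ([centre column, centre row, width, height] in pixels, round what is visible of it).
The state is a dict: "time": time; "q": joint angles; "joint_velocities": joint speeds; "joint_torque": joint torques, N m; "position": TCP position; "tool_rot": TCP orientation; "ft_force": force on the tool from outside, world axes, zero at the start; "moment": the same for the moment, N m; "grip_width": finger opening in m; "grip_force": force on a finger pad.
Only numpy, scipy, OpenCV 4.12 (cv2) and the standard library are available. Lean on these libraries where they do the work, as an engineer would, in place of code of your own. Each camera call takes 0.05 s, during which the arm holds its last target. There are 200 camera calls.

TASK

Swing the jig's hold-down arm clear of the sprung black plate, then set the loose circuit board with the finned heatsink on the plate with its two holes over the two locating pins. Press the board down with a steady force of about 10 N, so that the plate sinks to about half of its 10 mm travel (never to the bottom), and keep pressing: the program finishes while still holding it there, arm clear, so that a colleague can swing the arm over the board and tighten it. Leave the other things on the desk where they are.

Things in the scene. Friction and masses are not known exactly. Their poses are not given: they have to be found in the camera images.
- test_jig: board test jig, fixed to the desk: aluminium base 116 (x) x 176 (y) x 16 mm, origin at the centre of its underside, z up. It carries the black sprung pin plate in the middle and a steel hold-down arm on a post at its +y end (x = 0, y = +72 mm). A grey cable socket stands at its +x edge, up to 29 mm high.
- pin_plate (a joint): how far the sprung plate is pressed down, 0 to 0.010 m (0 = up, 0.010 = bottomed). Springs push it up: it starts to sink at about 3 N on it (board's own weight included) and yields 1.5 N per mm more, so 0.005 m is about 10.5 N.
- plate_top (a point): centre of the top face of the sprung plate (black, 78 x 104 mm, with a window over gold test probes), 30 mm above the desk when up; moves down with the plate; axes parallel to the jig's.
- pin_a (a point): foot of the first locating pin, on the plate's top face, at x = -27, y = +42 mm from plate_top. Steel pin, 5 mm diameter, 10.5 mm high, its upper 5 mm tapered. Hole A of the board goes over it.
- pin_b (a point): foot of the second locating pin, same size, at x = +15, y = -42 mm from plate_top. Hole B of the board goes over it. The board fits one way round only.
- hold_down (a joint): angle of the hold-down arm, 0 to 1.7 rad. 0: it points along the jig's -y, across the plate's end, where it blocks the board; growing turns it anticlockwise seen from above, towards the jig's +x; from 1.15 rad on it is clear. Light friction, stays where it is left.
- hold_down_knob (a point): centre of the arm's upright black knurled knob (14 mm diameter, from 40 to 61 mm above the desk), near the arm's free end, 36 mm from the pivot axis; this point is 61 mm above the desk, at the knob's top. The steel bar under it is 14 mm wide, from 31.5 to 38.5 mm above the desk.
- hold_down_pivot (a point): point on the arm's vertical hinge axis, at the height of the knob's top (61 mm); the pivot nut itself ends at 45 mm.
- board: green circuit board 70 (x) x 100 (y) x 3 mm, about 0.15 kg, loose and flat on the desk; origin at the centre of its underside, z up. A finned aluminium heatsink, 40 (x) x 34 (y) mm and 32 mm high, stands on its centre and is the place to grip; green screw terminals along its -y edge, a bare gold pad at its +y edge; no part but the heatsink rises over 15 mm. Seated, its axes are the jig's.
- heatsink_top (a point): centre of the heatsink's top, 35 mm above the board's underside.
- hole_a (a point): centre of hole A (7 mm) on the board's underside, at x = -27, y = +42 mm of the board.
- hole_b (a point): centre of hole B (7 mm) on the board's underside, at x = +15, y = -42 mm of the board.
- solder_spool: bystander: reel of solder, 52 mm across, 30 mm high; origin at the centre of its underside.
- suction_cup: bystander: red suction cup with a wire ring, 55 mm across, 45 mm high; origin at the centre of its underside.
- ipa_jar: bystander: white screw-top jar, 44 mm across, 45 mm high; origin at the centre of its underside.
- glue_bottle: bystander: black glue bottle with a nozzle, 32 mm across, 78 mm high; origin at the centre of its underside.
Mind the look-alikes: they are no part of the job. What is shaped like the board but pink is not meant.

How it is judged:
On the way, in this order (a step that is already met when the one before it is completed fails the run):
1. the hold-down arm is swung clear of the plate (value of joint hold_down above 1.15 rad), for 0.2 s.
2. the board sits flat on the plate, both holes over their pins (horizontal distance between hole_a and pin_a below 0.003 m and horizontal distance between hole_b and pin_b below 0.003 m and z of each of hole_a, hole_b in the frame of plate_top below 0.003 m), for 0.2 s.
At the end, for the whole second after the job is handed in: The robot is still pressing the board: both holes are within 3 mm of their pins and the board lies flat on the plate (within 3 mm, tilt under 0.06 rad); the plate is steadily 3 to 7 mm down and the board bears on the jig with 7 to 14.5 N; the hold-down arm is at 1.15 rad or more (all of step 2 and value of joint hold_down above 1.15 rad and angle between board's own z axis and vertical below 0.06 rad and value of joint pin_plate between 0.003 and 0.007 m and velocity of joint pin_plate between -0.004 and 0.004 m/s and contact force between board and test_jig between 7 and 14.5 N and contact force between the fingers and board above 2 N); the arm keeps its last pose, push and grip.
It fails at once if the plate is driven to the bottom of its travel (9.5 mm or more) (value of joint pin_plate above 0.0095 m).
It fails at once if a bystander (spool, suction cup, jar, glue bottle) is moved more than 20 mm or tipped (distance of any of solder_spool, suction_cup, ipa_jar, glue_bottle from where it was at the start of the episode above 0.02 m or angle between any of solder_spool, suction_cup, ipa_jar, glue_bottle's own z axis and vertical above 0.35 rad).
It also fails if it takes over 54 s, if anything falls off the work surface, if the arm or the gripper's body presses on something with over 40 N, if the wrist force passes 120 N, or if a joint passes its speed limit or range.

## Working session

There is one attempt and no reset: what is moved stays moved. The work goes in short steps, Python scripts to look and compute and a tool call to move; the robot and the scene stay as the last step left them, time stands still between calls to the robot, and variables do not carry over. Pictures are saved under pics/ and viewed, at most 10 in all, crops included, and the job is handed in when it is done.

Besides the shell and the picture viewer there is one more tool, called after "Call:" by a JSON object that holds its "fn" and its "kwargs". step_arm: Moves the arm, as the interface text tells. Its arguments: {"type":"object","properties":{"rows":{"type":"array"},"jaw":{"type":"number"},"squeeze":{"type":"number"}},"required":["rows"]}

```bash
mkdir -p pics
cat > h.py <<'E'
import numpy as np, cv2
from rig import get_obs, camera, hand_in, cut_out, robot
from scipy.spatial.transform import Rotation as R
def ext(c,o=None):
    if 'extrinsics' in c: return np.array(c['extrinsics'])
    T=np.eye(4);T[:3,:3]=R.from_quat(o['tool_rot']).as_matrix();T[:3,3]=o['position'];return T@np.array(c['mount'])
def cloud(c,o=None):
    f=192/np.tan(np.radians(c['fov_y'])/2);K=np.array([[f,0,c['cx']],[0,f,c['cy']],[0,0,1.]])
    u,v=np.meshgrid(np.arange(512.),np.arange(384.))
    p=cv2.undistortPoints(np.stack([u,v],-1).reshape(-1,1,2),K,np.array([c['k1'],0,0,0.])).reshape(384,512,2)
    d=c['depth'];P=np.stack([p[...,0]*d,-p[...,1]*d,-d],-1);E=ext(c,o)
    P=P@E[:3,:3].T+E[:3,3];P[d==0]=np.nan;return P
def shot(n):
    o=get_obs();c=camera(n);return c,cloud(c,o),o
E
python3 - <<'E'
from h import *
print(get_obs(),robot.tip_extent)
ims=[]
for n in ['top','side']:
    c,P,o=shot(n);cv2.imwrite(f'pics/{n}0.png',c['pixels'])
    for l in ['test_jig','board','hold_down_knob','solder_spool','suction_cup','ipa_jar','glue_bottle','heatsink_top','pin_plate']:
        for r in cut_out(l,n)[:3]:
            q=P[r['region']];q=q[~np.isnan(q[:,0])]
            print(n,l,round(r['confidence'],2),np.round(r['extent']),np.round(np.median(q,0),3),np.round(np.percentile(q[:,2],98),3))
E
```

```text
{'time': 0.0, 'q': array([-1.30347729e+00,  5.28454560e-01,  1.43389721e+00,  1.24316240e-05,
        1.18135066e+00, -1.78532548e-01]), 'joint_velocities': array([ 2.24110531e-04,  9.62456226e-04, -7.28915852e-05,  4.11143560e-04,
       -4.44474391e-04,  1.72411322e-03]), 'joint_torque': array([ 5.84028803e-04, -4.40039957e+01, -1.76591957e+01,  6.32832572e-02,
        5.82221069e-02, -1.64950793e-04]), 'position': array([ 0.26943525, -0.56356639,  0.40377995]), 'tool_rot': array([ 9.75254759e-01,  2.21081530e-01, -4.10722324e-05, -1.05410208e-03]), 'ft_force': array([ 0.07416124,  0.71638431, -0.88264536]), 'moment': array([-0.05977789,  0.01018347, -0.01701803]), 'grip_force': 0.0, 'grip_width': 0.08683105396551095} 0.1822
top board 0.93 [308. 181.  39.  32.] [ 0.541 -0.211  0.004] 0.035
top board 0.66 [133. 149.  48.  38.] [0.621 0.229 0.004] 0.035
top hold_down_knob 0.63 [307. 182.  44.  29.] [ 0.541 -0.211  0.004] 0.035
top hold_down_knob 0.34 [259. 127.  21.  21.] [ 0.679 -0.09   0.008] 0.041
top solder_spool 0.82 [374. 250.  19.  18.] [ 0.366 -0.362  0.029] 0.033
top suction
[... 330 characters left out ...]
] 0.034
side test_jig 0.83 [240. 223.  53.  45.] [0.49  0.083 0.019] 0.049
side board 0.72 [275. 177.  31.  19.] [ 0.53  -0.196  0.007] 0.036
side board 0.7 [169. 246.  30.  30.] [0.61  0.247 0.007] 0.036
side hold_down_knob 0.41 [233. 220.   1.  19.] [0.496 0.098 0.042] 0.062
side ipa_jar 0.74 [310. 156.  10.  15.] [ 0.486 -0.368  0.032] 0.047
side glue_bottle 0.5 [286. 152.   4.  18.] [ 0.575 -0.361  0.035] 0.06
side heatsink_top 0.65 [170. 246.  37.  29.] [0.609 0.247 0.006] 0.036
side heatsink_top 0.62 [244. 215.  39.  30.] [0.484 0.041 0.029] 0.034
side heatsink_top 0.6 [275. 177.  32.  20.] [ 0.528 -0.197  0.006] 0.036
side pin_plate 0.85 [245. 216.  34.  27.] [0.485 0.038 0.03 ] 0.033
```

Run:
```python
import cv2
a=cv2.imread('pics/top0.png');b=cv2.imread('pics/side0.png')
cv2.imwrite('pics/a.png',cv2.resize(a[90:290,90:410],(800,500),interpolation=cv2.INTER_CUBIC))
```

```text
(no output)
```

View pics/a.png

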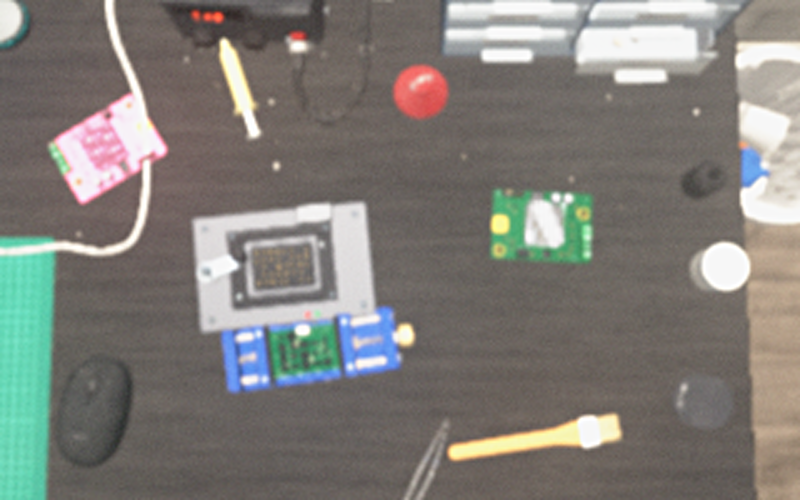

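The green board is at crop (543,227), with its gold pad to the left (+y). The pink look-alike is at (108,148) and the jig at (285,265), post end to the left. So both have yaw near 0. I'll look closer with the wrist camera, first over the board, then the jig.

Call:
{"fn": "step_arm", "kwargs": {"rows": [[0.035,0.05,0,0,0,9.2],[0.035,0.05,0,0,0,9.2],[0.035,0.05,0,0,0,9.2],[0.035,0.05,0,0,0,9.2],[0.035,0.05,0,0,0,9.2],[0.035,0.05,0,0,0,9.2],[0.035,0.05,0,0,0,9.2],[0,0,0,0,0,0],[0,0,0,0,0,0]]}}

```text
time: 2.12
position: [0.5145, -0.2139, 0.4048]
tool_rot: [0.707, 0.707, -0.0, 0.0]
ft_force: [-0.1, -0.9, -0.0]
grip_width: 0.0871
grip_force: 0.0
```

Run:
```python
from h import *
c,P,o=shot('wrist');np.savez('w1.npz',P=P,im=c['pixels']);print(o['position'],R.from_quat(o['tool_rot']).as_matrix(),o['ft_force'],np.round(c['mount'],3))
for l in ['board','heatsink_top']:
  for r in cut_out(l,'wrist')[:3]:
    q=P[r['region']];q=q[~np.isnan(q[:,0])];print(l,r['confidence'],r['extent'],np.median(q,0))
cv2.imwrite('pics/w1.png',c['pixels'])
```

```text
[ 0.51449845 -0.21385656  0.40477899] [[ 7.32472726e-04  9.99999701e-01 -2.48917467e-04]
 [ 9.99999539e-01 -7.32626951e-04 -6.20056853e-04]
 [-6.20239032e-04 -2.48463178e-04 -9.99999777e-01]] [-0.07259743 -0.86902925 -0.03274191] [[ 0.001  0.965  0.261  0.072]
 [ 1.    -0.001 -0.001 -0.   ]
 [-0.     0.261 -0.965  0.02 ]
 [ 0.     0.     0.     1.   ]]
board 0.83 [275.7, 164.8, 62.2, 83.4] [ 0.53782476 -0.20654007  0.00419834]
heatsink_top 0.84 [276.4, 164.5, 60.9, 79.0] [ 0.53798386 -0.20657793  0.00417917]
```

View pics/w1.png

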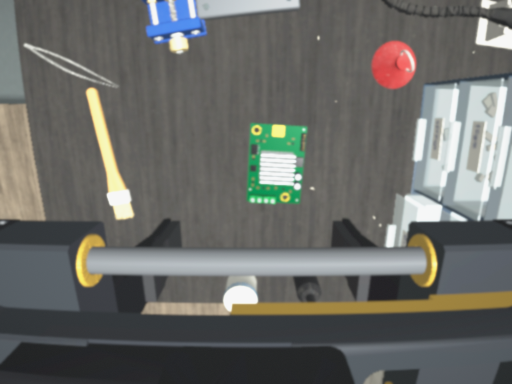

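The wrist view shows the green board at (276,165), gold pad towards +y and hole A at (257,129). The fins run along the board's x. Now I'll look at the jig.

Call:
{"fn": "step_arm", "kwargs": {"rows": [[-0.004,0.04,-0.015,0,0,0],[-0.004,0.04,-0.015,0,0,0],[-0.004,0.04,-0.015,0,0,0],[-0.004,0.04,-0.015,0,0,0],[-0.004,0.035,0,0,0,0],[0,0,0,0,0,0],[0,0,0,0,0,0]]}}

```text
time: 3.15
position: [0.4949, -0.0202, 0.345]
tool_rot: [0.708, 0.706, 0.0, 0.001]
ft_force: [0.5, 0.5, 0.1]
grip_width: 0.0867
grip_force: 0.0
```

Run:
```python
from h import *
c,P,o=shot('wrist');np.savez('w2.npz',P=P,im=c['pixels']);print(o['position'])
for l in ['test_jig','pin_plate','hold_down_knob']:
  for r in cut_out(l,'wrist')[:3]:
    q=P[r['region']];q=q[~np.isnan(q[:,0])];print(l,r['confidence'],r['extent'],np.median(q,0))
z=P[...,2]
m=(z>.012)&(z<.02)&(abs(P[...,0]-.49)<.12)&(abs(P[...,1]-.06)<.14)
m=cv2.morphologyEx(m.astype('u1'),cv2.MORPH_OPEN,np.ones((3,3)))
n,lb,st,ce=cv2.connectedComponentsWithStats(m);i=1+np.argmax(st[1:,4]);print('base',cv2.minAreaRect(P[lb==i][:,:2].astype('f4')*1000),np.median(z[lb==i]),st[i])
m=((z>.026)&(z<.0315)&(abs(P[...,0]-.49)<.12)&(abs(P[...,1]-.06)<.14)).astype('u1')
m=cv2.morphologyEx(m,cv2.MORPH_OPEN,np.ones((3,3)))
n,lb,st,ce=cv2.connectedComponentsWithStats(m);i=1+np.argmax(st[1:,4]);print('plate',cv2.minAreaRect(P[lb==i][:,:2].astype('f4')*1000),np.median(z[lb==i]),st[i])
m=(z>.054)&(z<.066)&(abs(P[...,0]-.49)<.12)&(abs(P[...,1]-.06)<.14)
print('knob',np.median(P[m],0),np.ptp(P[m],0),m.sum(), np.argwhere(m).mean(0))
m=(z>.0395)&(z<.049)&(abs(P[...,0]-.49)<.12)&(abs(P[...,1]-.06)<.14)
print('nut',np.median(P[m],0),m.sum(), np.argwhere(m).mean(0))
cv2.imwrite('pics/w2.png',cv2.resize(c['pixels'][0:250,110:420],(800,645))[:600])
```

```text
[ 0.49492479 -0.02021549  0.34503015]
test_jig 0.76 [255.0, 107.5, 133.2, 193.0] [0.4974486  0.05697313 0.01731894]
pin_plate 0.69 [258.2, 109.7, 96.0, 116.4] [0.49252954 0.04873018 0.03038651]
hold_down_knob 0.66 [257.7, 45.5, 33.8, 59.0] [0.49714269 0.10684948 0.03999684]
base ((497.048583984375, 48.81243133544922), (115.3101577758789, 176.28469848632812), 6.002552509307861) 0.016374334481078334 [ 189   17  131  183 7112]
plate ((497.162841796875, 49.14395523071289), (77.2291488647461, 104.27364349365234), 5.949312210083008) 0.030350726231888003 [ 211   53   92  116 2617]
knob [0.50369517 0.08732391 0.06113187] [0.01501604 0.01495357 0.00900121] 259 [ 63.21621622 266.27799228]
nut [0.42310716 0.04836041 0.04197833] 1480 [112.49054054 187.9027027 ]
```

View pics/w2.png

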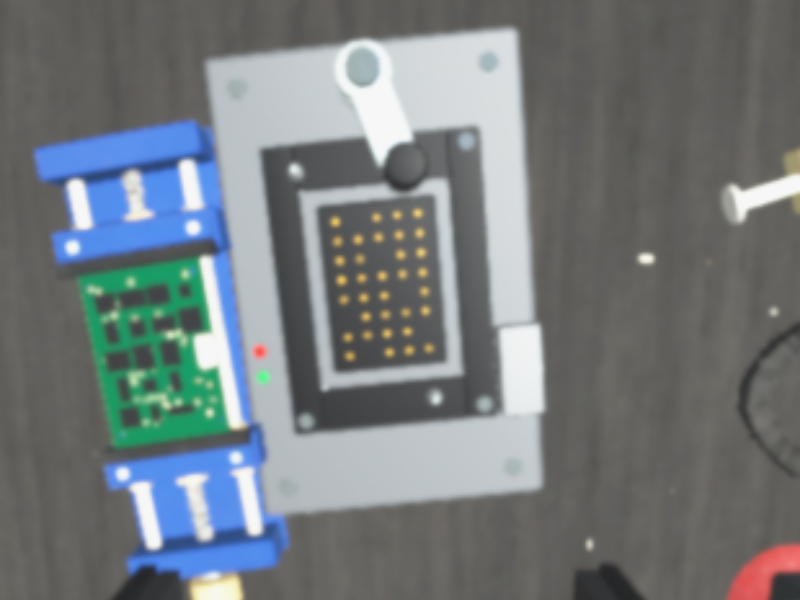

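The jig centre is at (0.497,0.049) with yaw 6°. The knob is at crop (405,165) = (0.504,0.087), 36.1 mm from the pivot at (0.4896,0.1205), so θ≈0.30 rad. Next I grip the knob.

Call:
{"fn": "step_arm", "kwargs": {"rows": [[0.0029,0.036,0,0,0,8],[0.0029,0.036,0,0,0,8],[0.003,0.0355,0,0,0,7],[0,0,-0.03,0,0,0],[0,0,-0.03,0,0,0],[0,0,-0.03,0,0,0],[0,0,-0.029,0,0,0],[0,0,0,0,0,0],[0,0,0,0,0,0]], "jaw": 0.04}}

```text
time: 4.47
position: [0.5038, 0.0882, 0.2264]
tool_rot: [0.553, 0.833, 0.0, 0.0]
ft_force: [-1.1, -0.9, 1.2]
grip_width: 0.0401
grip_force: 0.0
```

Call:
{"fn": "step_arm", "kwargs": {"rows": [[0,0,0,0,0,0],[0,0,0,0,0,0],[0,0,0,0,0,0],[0,0,0,0,0,0]], "jaw": 0.0, "squeeze": 8}}

```text
time: 4.97
position: [0.5035, 0.0886, 0.2262]
tool_rot: [0.552, 0.834, 0.0, 0.0]
ft_force: [-0.2, -0.7, 2.3]
grip_width: 0.013
grip_force: 8.0
```

Call:
{"fn": "step_arm", "kwargs": {"rows": [[0.004,0.0019,0,0,0,7],[0.0037,0.0024,0,0,0,7],[0.0034,0.0029,0,0,0,7],[0.003,0.0032,0,0,0,7],[0.0026,0.0036,0,0,0,7],[0.0021,0.0039,0,0,0,7],[0.0016,0.0041,0,0,0,7],[0.0011,0.0043,0,0,0,7],[0.0006,0.0044,0,0,0,7],[0.0001,0.0038,0,0,0,6],[0,0,0,0,0,0],[0,0,0,0,0,0]]}}

```text
time: 6.48
position: [0.5254, 0.123, 0.226]
tool_rot: [-0.016, 1.0, -0.0, -0.0]
ft_force: [-1.4, -1.4, 5.1]
grip_width: 0.0137
grip_force: 8.0
```

Call:
{"fn": "step_arm", "kwargs": {"rows": [[0,0,0,0,0,0],[0,0,0,0,0,0],[0,0,0.03,0,0,0],[0,0,0.04,0,0,0],[0,0,0.05,0,0,0],[0,-0.05,0.02,0,0,-10],[0,-0.05,0,0,0,-10],[0,-0.05,0,0,0,-10],[0,-0.03,0,0,0,-10],[0,0,0,0,0,-10],[0,0,0,0,0,-10],[0,0,0,0,0,0]], "jaw": 0.04}}

```text
time: 7.98
position: [0.5255, -0.057, 0.3654]
tool_rot: [0.485, 0.875, 0.0, -0.0]
ft_force: [0.0, 0.1, -0.0]
grip_width: 0.0399
grip_force: 0.0
```

Run:
```python
from h import *
c,P,o=shot('wrist');print(o['position'],c['pixels'].shape)
z=P[...,2];m=(z>.054)&(z<.066)&(abs(P[...,0]-.51)<.05)&(abs(P[...,1]-.1)<.05)
k=np.median(P[m],0);d=k[:2]-[.4896,.1205];print('knob',k,m.sum(),np.linalg.norm(d),np.degrees(np.arctan2(d[1],d[0]))+84, get_obs()['time'])
```

```text
[ 0.52547341 -0.05695423  0.3654313 ] (384, 512, 3)
knob [0.52607024 0.12152239 0.06111137] 263 0.03648456960789107 85.60579080714504 8.025
```

The hold-down is at about 1.49 rad and released. Now the board, from close by.

Call:
{"fn": "step_arm", "kwargs": {"rows": [[0.0025,-0.043,-0.01,0,0,-8],[0.0025,-0.043,-0.01,0,0,-8],[0.0025,-0.043,-0.015,0,0,-8],[0.0025,-0.043,-0.015,0,0,-8],[0.0025,-0.043,-0.015,0,0,0],[0,0,0,0,0,0],[0,0,0,0,0,0]], "jaw": 0.087}}

```text
time: 8.9
position: [0.5378, -0.2713, 0.3004]
tool_rot: [0.707, 0.707, 0.0, -0.001]
ft_force: [-0.3, 0.5, -0.9]
grip_width: 0.0865
grip_force: 0.0
```

```bash
cat > bd.py <<'E'
from h import *
c,P,o=shot('wrist');print(o['position'],R.from_quat(o['tool_rot']).as_euler('xyz',degrees=True))
hsv=cv2.cvtColor(c['pixels'],cv2.COLOR_BGR2HSV);z=P[...,2]
near=(abs(P[...,0]-.54)<.1)&(abs(P[...,1]+.21)<.1)
m=((near&(z>.0015)&(z<.045))).astype('u1');m=cv2.morphologyEx(m,cv2.MORPH_OPEN,np.ones((3,3)))
n,lb,st,ce=cv2.connectedComponentsWithStats(m);i=1+np.argmax(st[1:,4]);print('board',cv2.minAreaRect(P[lb==i][:,:2].astype('f4')*1000),st[i])
m=((near&(z>.0335)&(z<.045))).astype('u1');q=P[m>0];print('sink',cv2.minAreaRect(q[:,:2].astype('f4')*1000),np.median(q,0),m.sum())
v,u=np.where(lb==i)
cv2.imwrite('pics/w3.png',cv2.resize(c['pixels'][v.min()-10:v.max()+10,u.min()-10:u.max()+10],None,fx=4,fy=4)); print(u.min()-10,v.min()-10)
E
python3 bd.py
```

```text
[ 0.53780274 -0.27133629  0.30042755] [-1.79944269e+02 -7.50881688e-02  9.00048311e+01]
board ((539.3021240234375, -212.57171630859375), (101.30956268310547, 70.14472961425781), 86.4437484741211) [ 218   62   85  118 8702]
sink ((539.2144165039062, -211.722900390625), (34.39823913574219, 39.316123962402344), 86.59614562988281) [ 0.53906712 -0.21154645  0.03520006] 821
208 52
```

View pics/w3.png

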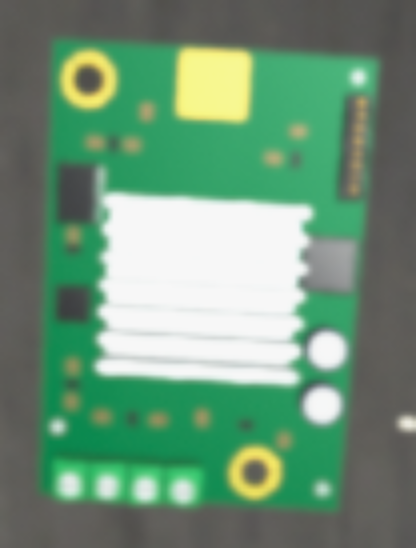

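The board shows hole A at (88,80) and hole B at (255,472), gold pad up. Its centre is (0.5393,-0.2121), yaw -3.5°, and the sizes match. Grasping the heatsink across its 40 mm.

Call:
{"fn": "step_arm", "kwargs": {"rows": [[0.0015,0.0593,0,0,0,-3.5],[0,0,-0.03,0,0,0],[0,0,-0.03,0,0,0],[0,0,-0.025,0,0,0],[0,0,0,0,0,0],[0,0,0,0,0,0]]}}

```text
time: 9.7
position: [0.54, -0.212, 0.2168]
tool_rot: [0.728, 0.685, 0.0, 0.001]
ft_force: [-0.3, 0.6, 0.8]
grip_width: 0.0866
grip_force: 0.0
```

```bash
python3 -c "
from h import *
o=get_obs();print(o['position'],R.from_quat(o['tool_rot']).as_euler('xyz',degrees=True))"
```

```text
[ 0.53995481 -0.21195995  0.21683185] [1.79924880e+02 3.62721893e-02 8.65266800e+01]
```

Call:
{"fn": "step_arm", "kwargs": {"rows": [[-0.0005,0,-0.008,0,0,0],[0,0,-0.008,0,0,0],[0,0,0,0,0,0],[0,0,0,0,0,0]]}}

```text
time: 10.2
position: [0.539, -0.2127, 0.1997]
tool_rot: [0.729, 0.685, 0.0, -0.0]
ft_force: [-0.7, 0.6, 0.3]
grip_width: 0.0869
grip_force: 0.0
```

Call:
{"fn": "step_arm", "kwargs": {"rows": [[0,0,0,0,0,0],[0,0,0,0,0,0],[0,0,0,0,0,0],[0,0,0,0,0,0],[0,0,0,0,0,0]], "jaw": 0.0, "squeeze": 35}}

```text
time: 10.82
position: [0.539, -0.2126, 0.1997]
tool_rot: [0.729, 0.685, -0.0, -0.0]
ft_force: [0.1, -0.5, 0.1]
grip_width: 0.0452
grip_force: 0.0
```

Call:
{"fn": "step_arm", "kwargs": {"rows": [[0,0,0.01,0,0,0],[0,0,0.03,0,0,0],[0,0,0.03,0,0,0],[0,0,0.03,0,0,0],[0,0,0,0,0,0],[0,0,0,0,0,0]]}}

```text
time: 11.58
position: [0.5385, -0.2123, 0.2992]
tool_rot: [0.729, 0.685, -0.0, -0.001]
ft_force: [0.5, -0.6, -1.3]
grip_width: 0.0398
grip_force: 35.0
```

Run:
```python
from h import *
c,P,o=shot('wrist');print(o['position'],R.from_quat(o['tool_rot']).as_euler('xyz',degrees=True),o['ft_force'],o['moment'])
np.savez('w4.npz',P=P);cv2.imwrite('pics/w4.png',c['pixels'])
```

```text
[ 0.53852191 -0.21228562  0.29919357] [-1.79927674e+02 -3.87788405e-02  8.64413582e+01] [ 0.48079045 -0.55000515 -1.31897636] [-0.01285597 -0.05606621  0.01467334]
```

View pics/w4.png

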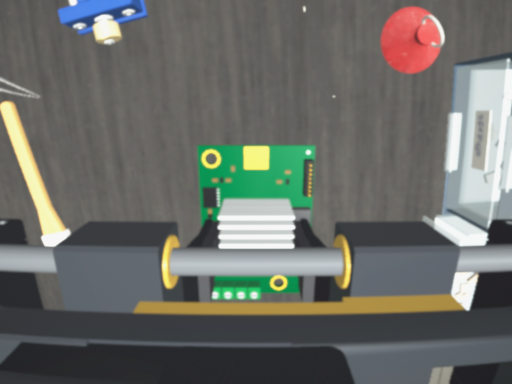

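The board is held and looks level, with both holes visible at (211,159) and (279,283). Since the grip closed as the lift began, I'll measure the held board relative to the TCP.

```bash
cat > held.py <<'E'
from h import *
def held():
    c,P,o=shot('wrist')
    T=np.eye(4);T[:3,:3]=R.from_quat(o['tool_rot']).as_matrix();T[:3,3]=o['position']
    Q=(P-T[:3,3])@T[:3,:3]
    hsv=cv2.cvtColor(c['pixels'],cv2.COLOR_BGR2HSV)
    g=(hsv[...,0]>45)&(hsv[...,0]<85)&(hsv[...,1]>120)&(Q[...,2]>.185)&(Q[...,2]<.215)&(abs(Q[...,0])<.07)&(abs(Q[...,1])<.05)
    q=Q[g];A=np.c_[q[:,:2],np.ones(len(q))]
    w=np.ones(len(q),bool)
    for _ in range(6):
        s=np.linalg.lstsq(A[w],q[w,2],rcond=None)[0];r=q[:,2]-A@s;w=abs(r)<.0012
    print('plane',s,w.sum(),'tcp->pcb top; tilt deg',np.degrees(s[:2]))
    n=((abs(Q[...,2]-(Q[...,0]*s[0]+Q[...,1]*s[1]+s[2]))<.002)&(abs(Q[...,0])<.07)&(abs(Q[...,1])<.045)).astype('u1')
    print('rect',cv2.minAreaRect(Q[n>0][:,:2].astype('f4')*1000),np.ptp(Q[n>0],0))
    # gold rings -> holes
    y=((hsv[...,0]>18)&(hsv[...,0]<35)&(hsv[...,1]>110)&(hsv[...,2]>110)&(n>0)).astype('u1')
    k,lb,st,ce=cv2.connectedComponentsWithStats(y)
    for i in range(1,k):
        if st[i,4]>25: print('gold',st[i],np.median(Q[lb==i],0),cv2.minAreaRect(Q[lb==i][:,:2].astype('f4')*1000))
    print(o['position'],R.from_quat(o['tool_rot']).as_euler('xyz',degrees=True))
held()
E
python3 held.py
```

```text
plane [ 0.00253918 -0.00062056  0.20023218] 4956 tcp->pcb top; tilt deg [ 0.1454843  -0.03555543]
rect ((0.1534271240234375, -0.1364898681640625), (69.95947265625, 100.87177276611328), 89.94790649414062) [0.10089649 0.06997043 0.00412421]
gold [243 146  26  24 597] [ 4.31863080e-02 -4.09379017e-05  2.00198840e-01] ((42.900264739990234, -0.30106401443481445), (14.232586860656738, 15.026593208312988), 0.1983051747083664)
gold [202 149  19  19 184] [ 0.04235184 -0.027848    0.20037439] ((42.62727737426758, -26.987581253051758), (11.04118824005127, 11.02535629272461), 0.8198407888412476)
gold [270 276  17  15 136] [-0.04263757  0.01554477  0.20017371] ((-41.913475036621094, 14.898618698120117), (10.847495079040527, 11.4448823928833), 88.77500915527344)
[ 0.53842157 -0.21223432  0.29865566] [-1.79869759e+02 -7.05247947e-02  8.64425579e+01]
```

The held board is square in the tool: centre offset under 0.4 mm, tilt about 0.1°, underside 203 mm ahead of the TCP. Moving above the jig.

Call:
{"fn": "step_arm", "kwargs": {"rows": [[-0.0069,0.0435,0,0,0,1.6],[-0.0069,0.0435,0,0,0,1.6],[-0.0069,0.0435,0,0,0,1.6],[-0.0069,0.0435,0,0,0,1.6],[-0.0069,0.0435,0,0,0,1.6],[-0.0068,0.0437,0,0,0,1.6],[0,0,-0.015,0,0,0],[0,0,-0.015,0,0,0],[0,0,0,0,0,0],[0,0,0,0,0,0]]}}

```text
time: 12.92
position: [0.4981, 0.0476, 0.2694]
tool_rot: [0.67, 0.743, -0.0, -0.0]
ft_force: [-0.7, -0.2, -1.1]
grip_width: 0.0396
grip_force: 35.0
```

Run:
```python
from h import *
from held import held
c,P,o=shot('wrist');np.savez('w5.npz',P=P,im=c['pixels'])
z=P[...,2];m=(z>.0125)&(z<.0195)&(abs(P[...,0]-.49)<.12)&(abs(P[...,1]-.06)<.14)
m=cv2.morphologyEx(m.astype('u1'),cv2.MORPH_OPEN,np.ones((3,3)))
q=P[m>0]-[.497,.049,0];a=np.radians(6);J=np.c_[q[:,0]*np.cos(a)+q[:,1]*np.sin(a),-q[:,0]*np.sin(a)+q[:,1]*np.cos(a)]*1000
print(len(q),np.percentile(J,[0.2,1,50,99,99.8],axis=0),np.median(z[m>0]))
t=J[:,1]>60
# edges: max y vs x, min/max x vs y
for lo in range(-50,50,20):
    s=(J[:,0]>lo)&(J[:,0]<lo+20)
    if s.sum()>30: print('x',lo,J[s,1].max(),J[s,1].min())
for lo in range(-80,80,20):
    s=(J[:,1]>lo)&(J[:,1]<lo+20)
    if s.sum()>30: print('y',lo,J[s,0].min(),J[s,0].max())
print(o['time'],o['position'],R.from_quat(o['tool_rot']).as_euler('xyz',degrees=True))
```

```text
plane [ 0.00313481 -0.00068015  0.20017605] 4853 tcp->pcb top; tilt deg [ 0.17961166 -0.03896944]
rect ((0.2722587585449219, -0.005218505859375), (100.66690063476562, 69.8248519897461), 0.020250363275408745) [0.10066445 0.06983444 0.00421547]
gold [243 146  26  24 591] [4.32465454e-02 8.53210477e-06 2.00186144e-01] ((42.88854217529297, -0.2443370819091797), (14.9496431350708, 14.1278715133667), 89.31087493896484)
gold [202 149  19  19 187] [ 0.04213333 -0.02773791  0.20028702] ((42.5877571105957, -26.96379852294922), (11.062859535217285, 10.938663482666016), 1.530664086341858)
gold [270 276  17  15 133] [-0.04279853  0.01551936  0.2002008 ] ((-41.92459487915039, 14.986703872680664), (10.890494346618652, 11.24476146697998), 88.43997192382812)
[0.49805186 0.04758529 0.26935243] [-1.79970256e+02 -3.85588953e-03  9.59360946e+01]
8878 [[-57.11993113 -75.6271187 ]
 [-56.26752147 -33.31326633]
 [-14.58061195  58.03463433]
 [ 57.71014636  87.67914724]
 [ 58.54512449  87.85278489]] 0.016347447257359565
x -50 88.76521438444972 -31.248989819482468
x -30 87.81435851405588 51.82831550836055
x -10 87.78345464242297 51.766467843527685
x 10 87.87926969692556 -78.66048363450125
x 30 87.23392724336207 -19.79823226098383
y -80 16.76246800732874 23.72427880403895
y -40 -57.77086781710716 56.90008009327073
y -20 -57.50287245465305 58.20392450117968
y 0 -57.25910680516773 58.492114182895456
y 20 -56.779950721471394 58.62257241581402
y 40 -57.58773489767408 58.9138376889803
y 60 -57.19810997951771 59.39842139706877
12.975 [0.49809112 0.04766966 0.2696781 ] [1.79990135e+02 5.93021548e-03 9.59462258e+01]
```

Call:
{"fn": "step_arm", "kwargs": {"rows": [[-0.0006,0.0011,-0.01,0,0,0],[0,0,-0.01,0,0,0],[0,0,-0.003,0,0,0],[0,0,0,0,0,0],[0,0,0,0,0,0]]}}

```text
time: 13.65
position: [0.4972, 0.0498, 0.2468]
tool_rot: [0.669, 0.743, 0.0, 0.0]
ft_force: [0.3, -0.1, -1.3]
grip_width: 0.0397
grip_force: 35.0
```

```bash
python3 -c "
from h import *
c=camera('wrist')
for _ in range(3):
  o=get_obs();print(o['position'],R.from_quat(o['tool_rot']).as_euler('xyz',degrees=True),o['ft_force']);camera('wrist')"
```

```text
[0.49723617 0.0497544  0.24691944] [1.79970532e+02 6.89141177e-03 9.60475225e+01] [-0.11594449 -0.03012654 -1.70785369]
[0.49723094 0.0497481  0.24696327] [1.79966666e+02 7.33039803e-03 9.60497198e+01] [-0.89865954 -1.09157854 -1.63517773]
[0.4972143  0.04975787 0.2469697 ] [1.79967421e+02 7.28513828e-03 9.60472681e+01] [ 1.24139948 -0.54936017 -1.00628086]
```

Call:
{"fn": "step_arm", "kwargs": {"rows": [[0.0002,-0.0009,-0.001,0,0,0],[0,0,-0.002,0,0,0],[0,0,-0.002,0,0,0],[0,0,-0.002,0,0,0],[0,0,-0.002,0,0,0],[0,0,0,0,0,0],[0,0,0,0,0,0]]}}

```text
time: 14.72
position: [0.4973, 0.0488, 0.2377]
tool_rot: [0.669, 0.743, 0.0, 0.0]
ft_force: [0.4, 0.1, -2.0]
grip_width: 0.0395
grip_force: 35.0
```

```bash
cat > st.py <<'E'
from h import *
from held import held
f=[];p=[]
for _ in range(6):
  o=get_obs();f.append(o['ft_force']);p.append(o['position']);camera('wrist')
print(np.mean(p,0),R.from_quat(o['tool_rot']).as_euler('xyz',degrees=True),np.mean(f,0),o['moment'],o['time'])
E
python3 st.py
```

```text
plane [ 0.00270818 -0.00063588  0.20020291] 4935 tcp->pcb top; tilt deg [ 0.15516723 -0.0364331 ]
rect ((9.799827575683594, 0.033908843994140625), (69.91242980957031, 119.54254150390625), 89.86685180664062) [0.11957195 0.06993273 0.00418585]
gold [243 146  26  24 599] [4.32448174e-02 1.17347679e-05 2.00154125e-01] ((42.816429138183594, -0.2501554489135742), (14.973767280578613, 14.215383529663086), 89.6068344116211)
gold [202 149  19  19 185] [ 0.04228875 -0.02774093  0.20029738] ((42.60448455810547, -27.067977905273438), (11.113723754882812, 11.074616432189941), 89.46556854248047)
gold [270 276  17  15 137] [-0.04207512  0.01542854  0.200134  ] ((-41.71830749511719, 14.98493766784668), (10.915534973144531, 11.364148139953613), 88.02813720703125)
[0.49731695 0.04881713 0.23773683] [ 1.79998928e+02 -1.33220736e-04  9.60430116e+01]
[0.49733416 0.04881733 0.23781323] [1.79990138e+02 2.72018072e-03 9.60440015e+01] [ 0.0043309  -0.06021325 -1.88847192] [-0.01421739 -0.04298579 -0.03630402] 15.025
```

The underside is 6 mm below the pin tops with no force, so the pins are in the holes. Pressing down in small steps.

Call:
{"fn": "step_arm", "kwargs": {"rows": [[0,0,-0.0015,0,0,0],[0,0,-0.0015,0,0,0],[0,0,-0.001,0,0,0],[0,0,-0.001,0,0,0],[0,0,-0.001,0,0,0],[0,0,0,0,0,0],[0,0,0,0,0,0],[0,0,0,0,0,0]]}}

```text
time: 16.08
position: [0.4972, 0.0488, 0.2319]
tool_rot: [0.669, 0.743, -0.0, -0.0]
ft_force: [-0.7, -1.3, 4.4]
grip_width: 0.0395
grip_force: 35.0
```

```bash
python3 st.py | tail -1
```

```text
[0.49726517 0.04881642 0.23179432] [-1.79993032e+02 -1.26103398e-03  9.60433653e+01] [-1.41776979 -0.01052653  4.14663726] [ 0.00626898  0.22905692 -0.00418827] 16.375
```

Call:
{"fn": "step_arm", "kwargs": {"rows": [[0,0,-0.001,0,0,0],[0,0,-0.001,0,0,0],[0,0,-0.001,0,0,0],[0,0,0,0,0,0],[0,0,0,0,0,0],[0,0,0,0,0,0]]}}

```text
time: 17.18
position: [0.4973, 0.0488, 0.2291]
tool_rot: [0.669, 0.743, 0.0, 0.0]
ft_force: [-1.7, -0.3, 9.2]
grip_width: 0.0398
grip_force: 35.0
```

```bash
python3 st.py
```

```text
plane [0.00176683 0.00058327 0.20014358] 4929 tcp->pcb top; tilt deg [0.10123183 0.03341886]
rect ((1.3775291442871094, 0.020122528076171875), (102.06598663330078, 75.7751693725586), 0.552051305770874) [0.10238909 0.07557616 0.00416063]
gold [243 146  26  24 602] [4.32641145e-02 8.67854417e-06 2.00038858e-01] ((42.894588470458984, -0.26317834854125977), (14.985283851623535, 14.14085578918457), 89.57266998291016)
gold [202 149  19  19 186] [ 0.04214375 -0.02770271  0.20016393] ((42.649330139160156, -26.965373992919922), (11.132172584533691, 11.043617248535156), 4.099128723144531)
gold [270 276  17  14 109] [-0.04107051  0.01479814  0.20031163] ((-41.455474853515625, 14.954611778259277), (11.0077486038208, 10.403158187866211), 86.14092254638672)
[0.49725097 0.04882548 0.22911659] [1.79996029e+02 2.20058222e-03 9.60432308e+01]
[0.49724852 0.04881687 0.22909799] [1.79997898e+02 3.00628704e-03 9.60473472e+01] [-1.87009438 -0.49243664  8.2028187 ] [-0.03372914  0.2721086  -0.08209716] 17.475
```

Push is about 10 N and the plate about 4 to 5 mm down, with no slip in the grip. One visual check before handing in.

Run:
```python
from h import *
c,P,o=shot('wrist');cv2.imwrite('pics/w6.png',cv2.resize(c['pixels'][60:310,150:370],None,fx=2.4,fy=2.4,interpolation=cv2.INTER_CUBIC))
```

```text
(no output)
```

View pics/w6.png

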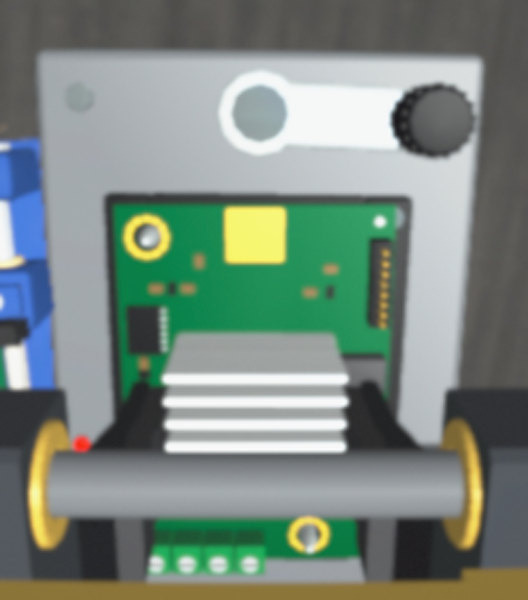

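The pins show inside hole A (147,237) and hole B (309,535), and the hold-down arm points aside, with its knob at (435,120). Handing in.

```bash
python3 -c "
from rig import hand_in
print(hand_in())"
```

```text
the job is handed in; nothing more can be done
None
```

The job is handed in: the hold-down arm is swung clear at about 1.49 rad, the board sits on both pins, and the arm is still pressing it with about 10 N, the plate roughly 4–5 mm down (no verdict came back).

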